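# Turn the score leaf for the next game

## Task

The next game of backgammon is about to start: with the closed fingertips, slide the white checker off the empty half of the score board so that it lies flat on the table, without lifting it. Then push the half-raised score leaf over its spine without pinching it, and press it down until it lies fully flat on the half that the checker was on. Leave the pump dispenser, the dice tray, the timer and the stack of checkers where they are.

Things in the scene. Friction and masses are not known exactly. Their poses are not given: they have to be found in the camera images.
- board: Low dark wooden score board, fixed to the table: 160 mm along its x (the spine's direction), 270 mm along its y, 8 mm thick, no rim. Origin: centre of its underside, on the table. Two blue beds: the leaf starts over the -y one, the +y one is empty except for the checker. Small brass hinge blocks (9 x 12 mm, up to 18 mm above the table) stand on the spine line at x = -73.5 and +73.5 mm. The table around the board is clear for at least 40 mm.
- spine (a point): Middle of the leaf's hinge axis, 11 mm above the table over the board's origin; fixed to the board, axes as the board's. The hinge runs along its x.
- leaf (a joint): Angle of the score leaf in rad: 0 lies flat over the board's -y half, pi/2 stands upright, pi (its stop) lies flat over the +y half. Starts part-raised, at 0.35 to 0.8. The hinge is stiff: the leaf stays at any angle it is left at, and turns with about 1 N at its free edge. It does not fall or spring back.
- leaf_edge (a point): Middle of the leaf's free edge, 120 mm from the hinge axis, moving with the leaf. Its x runs along the edge, its y points from the edge to the spine, its z is the leaf's normal (up when the joint is 0, down when it is pi). The leaf is a white rigid panel with blue lines (green on the underside), dark strip at the free edge, 130 mm along the spine, 5 mm thick, from 5 to 120 mm from the axis.
- checker_center (a point): Centre of the loose white plastic checker, 34 mm across, 10 mm thick, 15 g, lying flat on the board's empty +y half; this point is 13 mm above the table there, and 5 mm above it when the checker lies flat on the table.
- dispenser: Bystander: loose stainless pump dispenser, 68 mm across, 175 mm tall, spout reaching 55 mm to its -x. Origin: centre of its underside.
- dice_tray: Bystander: loose open bamboo tray, 170 x 130 x 32 mm, with two black dice in it. Origin: centre of its underside.
- timer: Bystander: loose grey plastic timer, 55 (x) x 80 (y) x 38 mm, with a small toggle on top up to 57 mm. Origin: centre of its underside.
- stack3: Bystander: top checker of a loose stack of four white checkers (each 34 mm across, 10 mm thick; 40 mm in all). Origin: centre of this checker's underside, 30 mm above the table.
- checker: The same loose checker; origin: centre of its underside as it starts.

How it is judged:
By the outcome, as a careful person would: the job done as asked, in the order asked, and still so for the second after the job is handed in, with the robot touching nothing.
It also fails if it takes over 58 s, if anything falls off the work surface, if the arm or the gripper's body presses on something with over 40 N, if the wrist force passes 120 N, or if a joint passes its speed limit or range.

## Robot

A 6-joint arm with a two-finger parallel gripper is mounted at the origin on the work surface. World frame = base frame: x ahead of the robot, y to its left, z up, the work surface at z = 0. Lengths are in mm, angles in degrees, forces in N, time in s.
With the tool pointing down it reaches from about 250 to 725 mm from the base axis. Payload 9.7 kg.
Tool frame: the origin (TCP) lies midway between the tips of the shut fingers; the grasp point (between the pads) lies 19 mm behind it; z points along the fingers, y is the line along which they close (so a half turn about z gives the same grasp; the last joint's range is limited). The gripper opens to 85 mm and grips with 20 to 120 N. Pads are 22 mm wide; open, the fingers measure 114 mm over their backs; the gripper's body (76 mm by 85 mm) begins 54 mm behind the grasp point. The pads swing forward as they close: fully open they stand 13 mm farther back than shut.
Start: joints at [-72.021, 4.979, 10.078, 95.1, 0, 90], TCP at [169.769, -523.14, 231.284] pointing down, gripper open.
Joint ranges: [-179.16, 179.16], [-48.56, 103.87], [-65.8, 70.77], [-126.05, 130.52], [-82.76, 87.17], [-180, 180]. Speed limits (degrees/s): [127.2, 127.2, 147.25, 180, 180, 180].

## Interface

Orientations are given as a 3x3 rotation matrix whose columns are the frame's x, y, z axes.
In Python, from cell import get_obs, optics, close_job gives the robot as it stands. The module is installed in compiled form; this text tells all that it offers.
- The arm moves only by the tool play_rows, never from a script. Its argument "deltas" is a list of rows, each an object of numbers: "dx", "dy", "dz": the shift along the tool's x, y, z in mm; "ax", "ay", "az": the turn, a rotation vector about the tool's x, y, z in rad. A call has 1 to 12 rows; each row shifts and turns the commanded pose from where the row before left it, along the tool's axes as they then stand; what a row does not reach is not made up. A row lasts 1/8 s, in which the tool goes at most 62.5 mm and 10.7 degrees, less where a joint would pass 70% of its speed; a pose out of reach is approached as far as the arm can. A call with a gripper value outside its range is refused whole. "gripper" is the opening, from 0 (shut) to 1 (fully open), set as the call begins (left out, the last holds). The fingers move at their own pace and stop on an object; the grip force is fixed at half the most. Time passes only in rows, so rows that do not move let the fingers close. It gives the time, the measured TCP pose, the force, the opening and the grip force at its end, in the units of the state.
- get_obs(): the state, without advancing time (a new reading comes with each control period).
- optics.read_camera(name): name is "side" or "top"; returns a dict with "pixels" (420x560x3 uint8, blue, green, red), "range_z" (420x560 float32, mm along the optical axis (not along the pixel's ray), 0 where there is no reading), "vertical_fov" (degrees; the focal length in pixels is half the picture's height over the tangent of half this angle, whatever the lens; pixels are square), "cx", "cy" (the principal point, pixels), "pose" (4x4, takes a point from camera to world coordinates). Camera axes: x right, y down, z forward; pixel columns grow to the right and rows downward; lengths in mm; the calibration is good to about 2 mm. A picture is of the moment at which its call begins.
- close_job(): hands the job in; it is judged then, once.
The state is a dict: "time": time; "q": joint angles; "qvel": joint speeds; "effort": joint torques, N m; "eef_pos": TCP position; "orientation": TCP orientation; "force": force on the tool from outside, world axes, zero at the start; "wrist_torque": the same for the moment, N m; "width": finger opening in mm; "grip_force": force on a finger pad.
Only numpy, scipy, OpenCV 4.12 (cv2) and the standard library are available. Lean on these libraries where they do the work, as an engineer would, in place of code of your own. Each camera call takes 0.05 s, during which the arm holds its last target. There are 200 camera calls.

## Working session

There is one attempt and no reset: what is moved stays moved. The work goes in short steps, Python scripts to look and compute and a tool call to move; the robot and the scene stay as the last step left them, time stands still between calls to the robot, and variables do not carry over. Pictures are saved under pics/ and viewed, at most 10 in all, crops included, and the job is handed in when it is done.

Besides the shell and the picture viewer there is one more tool, called after "Call:" as name(argument=value, ...) on one line, values as JSON. play_rows: Moves the arm, as the interface text tells. Its arguments: {"type":"object","properties":{"deltas":{"type":"array","items":{"type":"object","properties":{"dx":{"type":"number"},"dy":{"type":"number"},"dz":{"type":"number"},"ax":{"type":"number"},"ay":{"type":"number"},"az":{"type":"number"}}}},"gripper":{"type":"number"}},"required":["deltas"]}

```bash
mkdir -p pics; cat > h.py <<'E'
import numpy as np, cv2
from cell import get_obs, optics, close_job
def cam(n,f=None):
    d=optics.read_camera(n)
    if f: cv2.imwrite('pics/'+f,d['pixels'])
    np.savez('last_'+n+'.npz',**{k:np.array(v) for k,v in d.items()})
    return d
def load(n): return np.load('last_'+n+'.npz')
def cloud(d):
    h,w=d['range_z'].shape; f=h/2/np.tan(np.radians(float(d['vertical_fov']))/2)
    u,v=np.meshgrid(np.arange(w),np.arange(h)); z=d['range_z']
    P=np.stack([(u-float(d['cx']))/f*z,(v-float(d['cy']))/f*z,z],-1)
    T=d['pose']; return P@T[:3,:3].T+T[:3,3]
E
python3 - <<'E'
from h import *
for n in('top','side'):
    d=cam(n,n+'0.png'); print(n,d['vertical_fov'],d['cx'],d['cy'],d['pose'].round(2))
o=get_obs(); print(o)
E
```

```text
top 43.40446575145713 272.0909295071219 203.6751353276821 [[-0.00000e+00 -9.90000e-01  1.30000e-01  3.28980e+02]
 [-1.00000e+00  0.00000e+00  0.00000e+00  3.29500e+01]
 [-0.00000e+00 -1.30000e-01 -9.90000e-01  1.56791e+03]
 [ 0.00000e+00  0.00000e+00  0.00000e+00  1.00000e+00]]
side 48.63098262328031 279.0440336902542 212.00546959823365 [[-7.1000e-01 -4.8000e-01  5.1000e-01 -1.2141e+02]
 [-7.0000e-01  4.9000e-01 -5.1000e-01  7.1133e+02]
 [-1.0000e-02 -7.3000e-01 -6.9000e-01  9.2792e+02]
 [ 0.0000e+00  0.0000e+00  0.0000e+00  1.0000e+00]]
{'time': 0.1, 'q': array([-7.20207327e+01,  5.00847843e+00,  1.00408762e+01,  9.51006368e+01,
       -2.58953002e-03,  8.99997837e+01]), 'qvel': array([ 0.0734389 , -0.04843669,  0.09141555, -0.01303063, -0.06788503,
        0.00784375]), 'effort': array([-3.19553155e-04, -5.21562052e+01,  4.65652013e+01,  1.61448464e-02,
       -1.64764799e-05,  1.22527371e-05]), 'eef_pos': array([ 169.69553481, -522.95464078,  230.66574885]), 'orientation': array([[ 9.51167090e-01,  3.08676204e-01, -4.10616748e-04],
       [ 3.08676474e-01, -9.51166433e-01,  1.11888629e-03],
       [-4.51912959e-05, -1.19099554e-03, -9.99999290e-01]]), 'force': array([-0.20438717, -0.37158498,  0.28797657]), 'wrist_torque': array([-0.02723701,  0.00839128, -0.01329463]), 'grip_force': 0.0, 'width': 85.16514210867665}
```

View pics/top0.png

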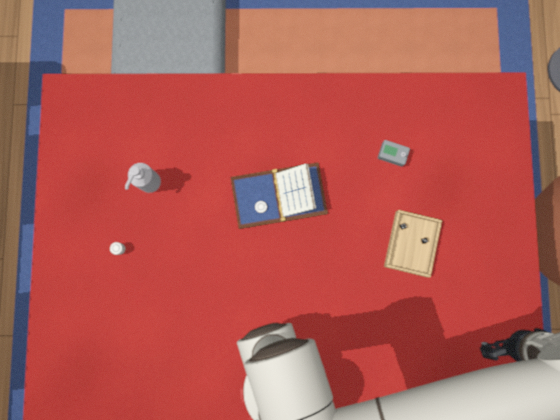

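View pics/side0.png

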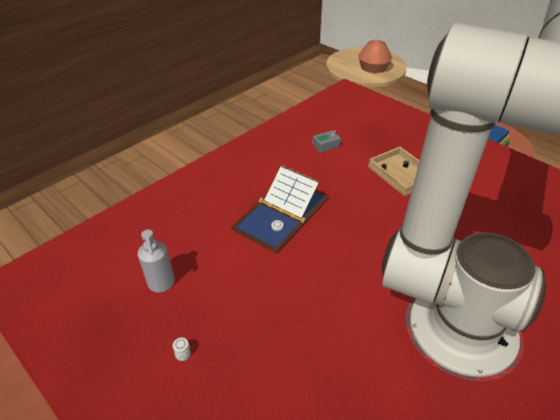

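The top picture shows the board at about (280,195), the checker at (261,207), the leaf to the right (-y) of the spine, the dispenser at (145,180), the stack at (117,248), the timer at (395,152) and the tray at (413,244). I'll enlarge the board.

```bash
python3 - <<'E'
from h import *
d=load('top'); P=cloud(d)
c=d['pixels'][155:235,222:337]; cv2.imwrite('pics/c0.png',cv2.resize(c,None,fx=6.9,fy=6.9,interpolation=cv2.INTER_CUBIC))
for u,v in [(261,207),(250,190),(145,180),(117,248),(395,152),(413,244),(310,170),(285,190),(295,190),(305,190),(312,190),(230,230)]: print((u,v),P[v,u].round(1))
E
```

```text
(261, 207) [525.6  69.7  19.2]
(250, 190) [577.8 102.8  11.7]
(145, 180) [588.9 390.  122.8]
(117, 248) [404.4 485.3  40.8]
(395, 152) [ 688.3 -329.4   30.2]
(413, 244) [ 415.6 -377.    13.9]
(310, 170) [638.1 -77.1  11.7]
(285, 190) [574.3  -1.3  31.9]
(295, 190) [571.  -29.9  52.4]
(305, 190) [567.9 -57.8  71.3]
(312, 190) [564.7 -76.5  91.1]
(230, 230) [459.5 162.7  -3.2]
```

View pics/c0.png

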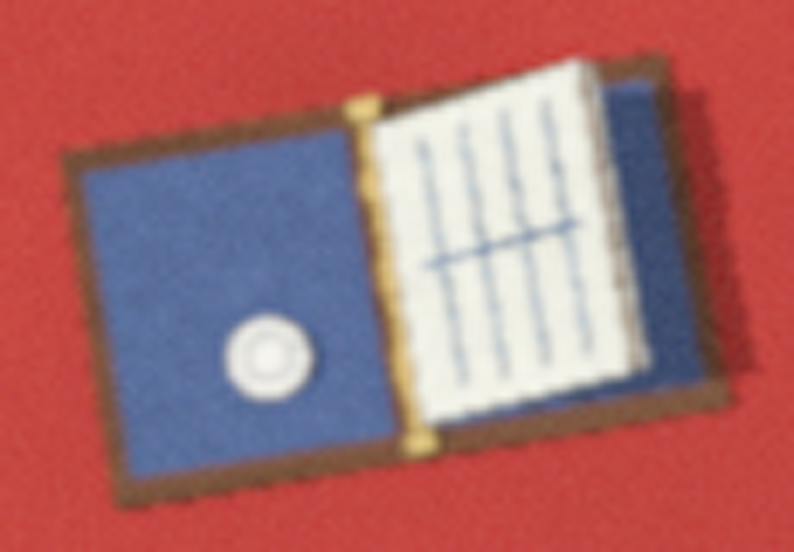

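The crop shows board corners at about (65,152), (118,505), (732,402) and (660,55), hinge blocks at (363,108) and (420,443), and the checker at (268,357).

```bash
cat >> h.py <<'E'
def ray(d,u,v,z):
    h=420; f=h/2/np.tan(np.radians(float(d['vertical_fov']))/2); T=d['pose']
    r=T[:3,:3]@np.array([(u-float(d['cx']))/f,(v-float(d['cy']))/f,1]); return T[:3,3]+r*(z-T[2,3])/r[2]
E
python3 - <<'E'
from h import *
d=load('top'); P=cloud(d)
cr=lambda x,y,z: ray(d,222+(x+.5)/6.9-.5,155+(y+.5)/6.9-.5,z)
TL,BL,BR,TR=[cr(x,y,8) for x,y in [(65,152),(118,505),(732,402),(660,55)]]
H1,H2=cr(363,108,18),cr(420,443,18)
print(TL,BL,BR,TR,'H',H1,H2); 
c=(TL+BL+BR+TR)/4; ax=(TL-BL+TR-BR); ay=(TL-TR+BL-BR); 
print('c',c,(H1+H2)/2,'angx',np.degrees(np.arctan2(ax[1],ax[0])),'angy',np.degrees(np.arctan2(-ay[0],ay[1])),np.linalg.norm(TL-BL),np.linalg.norm(TL-TR),'H',np.degrees(np.arctan2((H1-H2)[1],(H1-H2)[0])))
print('checker',cr(268,357,18))
th=np.radians((np.degrees(np.arctan2(ax[1],ax[0]))+np.degrees(np.arctan2(-ay[0],ay[1])))/2)
R=np.array([[np.cos(th),-np.sin(th)],[np.sin(th),np.cos(th)]])
o=((H1+H2)/2+c)[:2]/2
print('o',o,'th',np.degrees(th),'checker in board',R.T@(cr(268,357,18)[:2]-o))
Q=(P[...,:2]-o)@R; z=P[...,2]
m=(abs(Q[...,0])<55)&(Q[...,1]<-15)&(z>22)&(z<150)
q=Q[m][:,1]; print(m.sum(),np.polyfit(q,z[m],1), np.degrees(np.arctan(np.polyfit(q,z[m],1)[0])))
mm=(abs(Q[...,0])<60)&(Q[...,1]>90)&(Q[...,1]<125); print('bed z',np.median(z[mm]), 'table', np.median(z[(abs(Q[...,0])<60)&(Q[...,1]>150)&(Q[...,1]<200)]))
E
```

```text
[619.26838554 160.16329541   8.        ] [465.12358027 136.10404725   8.        ] [ 509.06089594 -128.36986504    8.        ] [661.64499324 -99.36329491   8.        ] H [636.44310477  30.405878    18.        ] [490.56054976   6.38679209  18.        ]
c [563.77446375  17.13354568   8.        ] [563.50182727  18.39633505  18.        ] angx 9.815333015413193 angy 9.353826443062303 156.01111631391186 262.9635487403698 H 9.34967965165006
checker [527.8069643   71.45471216  18.        ]
o [563.63814551  17.76494036] th 9.584579729237749 checker in board [-26.3914814   58.90632268]
1264 [3.60152433e-02 5.99379078e+01] 2.0626299375386368
bed z 8.652175513794191 table 0.5639853922534712
```

```bash
cat >> h.py <<'E'
O=np.array([563.6,17.8]); TH=np.radians(9.58); RB=np.array([[np.cos(TH),-np.sin(TH)],[np.sin(TH),np.cos(TH)]])
def bpos():
    o=get_obs(); p=o['eef_pos']; R=o['orientation']
    b=RB.T@(p[:2]-O); print('t',o['time'],'board',b.round(1),'z',p[2].round(1),'yawerr',np.degrees(np.arctan2(R[1,1],R[0,1])-TH).round(2),'zax',R[:,2].round(3),'F',o['force'].round(1),'q',o['q'].round(1)); return o
E
python3 - <<'E'
from h import *
from scipy.linalg import logm
o=bpos(); N=11
T0=np.eye(4); T0[:3,:3]=o['orientation']; T0[:3,3]=o['eef_pos']
T1=np.eye(4); yx=np.append(RB[:,0],0); z=np.array([0,0,-1.]); T1[:3,:3]=np.stack([np.cross(yx,z),yx,z],1)
T1[:3,3]=np.append(O+RB@[24,59],140)
# row convention: shift then turn (discrete): fit constant rows
from scipy.optimize import least_squares
from scipy.spatial.transform import Rotation as S
w=S.from_matrix(T0[:3,:3].T@T1[:3,:3]).as_rotvec()/N
def end(s):
    T=T0.copy()
    for _ in range(N): T[:3,3]+=T[:3,:3]@s; T[:3,:3]=T[:3,:3]@S.from_rotvec(w).as_matrix()
    return T[:3,3]
s=least_squares(lambda s:end(s)-T1[:3,3],[0,0,0]).x
print(s,w,T1[:3,3])
E
```

```text
t 0.1 board [-478.4 -467.7] z 230.7 yawerr -81.6 zax [-0.     0.001 -1.   ] F [-0.2 -0.4  0.3] q [-72.    5.   10.   95.1  -0.   90. ]
[72.05008966 -1.07530012  8.2517336 ] [-9.22466225e-05 -7.37113990e-05 -1.29472498e-01] [577.44625158  79.97138664 140.        ]
```

Call:
play_rows(deltas=[{"dx":49.5,"dy":0.3,"dz":5.7,"az":-0.089},{"dx":49.5,"dy":0.3,"dz":5.7,"az":-0.089},{"dx":49.5,"dy":0.3,"dz":5.7,"az":-0.089},{"dx":49.5,"dy":0.3,"dz":5.7,"az":-0.089},{"dx":49.5,"dy":0.3,"dz":5.7,"az":-0.089},{"dx":49.5,"dy":0.3,"dz":5.7,"az":-0.089},{"dx":49.5,"dy":0.3,"dz":5.7,"az":-0.089},{"dx":49.5,"dy":0.3,"dz":5.7,"az":-0.089},{"dx":49.5,"dy":0.3,"dz":5.7,"az":-0.089},{"dx":49.5,"dy":0.3,"dz":5.7,"az":-0.089},{"dx":49.5,"dy":0.3,"dz":5.7,"az":-0.089},{"dx":49.5,"dy":0.3,"dz":5.7,"az":-0.089}], gripper=0)

```text
invalid input
```

Call:
play_rows(deltas=[{"dx":49.5,"dy":0.3,"dz":5.7,"az":-0.089},{"dx":49.5,"dy":0.3,"dz":5.7,"az":-0.089},{"dx":49.5,"dy":0.3,"dz":5.7,"az":-0.089},{"dx":49.5,"dy":0.3,"dz":5.7,"az":-0.089},{"dx":0},{"dx":0},{"dx":0}])

```text
invalid input
```

```bash
python3 - <<'E'
from h import *
bpos()
d=cam('side'); 
for n in('side',):
    c=d['pixels'][140:270,200:380]; cv2.imwrite('pics/s1.png',cv2.resize(c,None,fx=4.4,fy=4.4,interpolation=cv2.INTER_CUBIC))
E
```

```text
t 0.1 board [-478.4 -467.7] z 230.7 yawerr -81.6 zax [-0.     0.001 -1.   ] F [-0.2 -0.4  0.3] q [-72.    5.   10.   95.1  -0.   90. ]
```

View pics/s1.png

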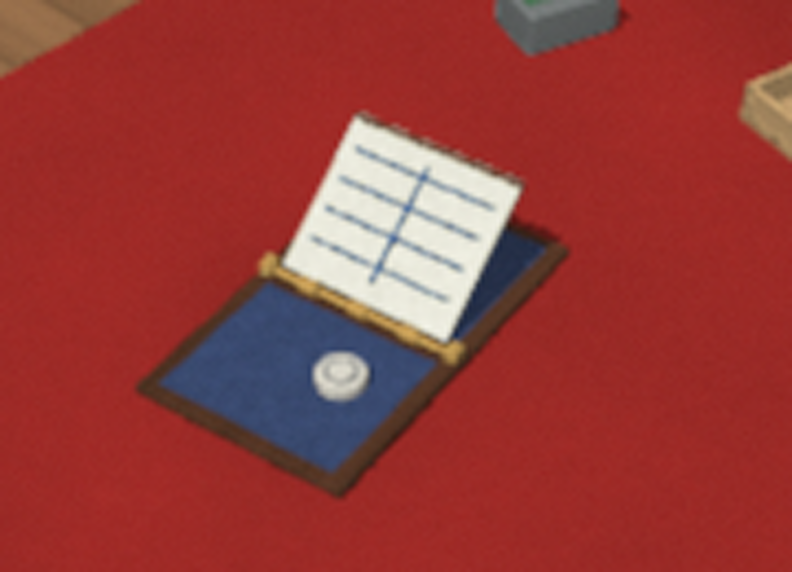

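The board is unchanged: checker at crop (340,375), leaf raised. The move was refused, perhaps because every row needs all six keys, so I'll test that.

Call:
play_rows(deltas=[{"dx":49.5,"dy":0.3,"dz":5.7,"ax":0,"ay":0,"az":-0.089},{"dx":49.5,"dy":0.3,"dz":5.7,"ax":0,"ay":0,"az":-0.089}], gripper=0)

```text
time: 0.4
eef_pos: [263.3, -488.8, 219.4]
orientation: [[0.881, 0.473, -0.0], [0.473, -0.881, 0.0], [0.0, -0.0, -1.0]]
force: [0.1, -0.6, 0.5]
width: 51.7
grip_force: 0.0
```

Call:
play_rows(deltas=[{"dx":49.5,"dy":0.3,"dz":5.7,"ax":0,"ay":0,"az":-0.089},{"dx":49.5,"dy":0.3,"dz":5.7,"ax":0,"ay":0,"az":-0.089},{"dx":49.5,"dy":0.3,"dz":5.7,"ax":0,"ay":0,"az":-0.089},{"dx":49.5,"dy":0.3,"dz":5.7,"ax":0,"ay":0,"az":-0.089},{"dx":49.5,"dy":0.3,"dz":5.7,"ax":0,"ay":0,"az":-0.089},{"dx":49.5,"dy":0.3,"dz":5.7,"ax":0,"ay":0,"az":-0.089},{"dx":49.5,"dy":0.3,"dz":5.7,"ax":0,"ay":0,"az":-0.089},{"dx":49.5,"dy":0.3,"dz":5.7,"ax":0,"ay":0,"az":-0.089},{"dx":49.5,"dy":0.3,"dz":5.7,"ax":0,"ay":0,"az":-0.089},{"dx":49.5,"dy":0.3,"dz":5.7,"ax":0,"ay":0,"az":-0.089},{"dx":49.5,"dy":0.3,"dz":5.7,"ax":0,"ay":0,"az":-0.089}])

```text
time: 1.78
eef_pos: [575.3, -67.8, 156.6]
orientation: [[0.097, 0.995, -0.001], [0.995, -0.097, 0.0], [0.0, -0.001, -1.0]]
force: [0.6, -0.3, -0.3]
width: 0.0
grip_force: 0.0
```

Call:
play_rows(deltas=[{"dx":49.5,"dy":0.3,"dz":5.7,"ax":0,"ay":0,"az":-0.089},{"dx":49.5,"dy":0.3,"dz":5.7,"ax":0,"ay":0,"az":-0.089},{"dx":49.5,"dy":0.3,"dz":5.7,"ax":0,"ay":0,"az":-0.089},{"dx":0,"dy":0,"dz":0,"ax":0,"ay":0,"az":0},{"dx":0,"dy":0,"dz":0,"ax":0,"ay":0,"az":0}])

```text
time: 2.4
eef_pos: [577.5, 78.6, 139.9]
orientation: [[-0.166, 0.986, -0.0], [0.986, 0.166, -0.0], [-0.0, -0.0, -1.0]]
force: [0.5, 0.0, 0.6]
width: -0.0
grip_force: 0.0
```

```bash
python3 -c "
from h import *
bpos()"
```

```text
t 2.4 board [23.8 57.7] z 139.9 yawerr -0.01 zax [-0. -0. -1.] F [0.5 0.  0.6] q [ 7.8  8.6  4.  85.4 -0.  88.2]
```

Call:
play_rows(deltas=[{"dx":1.2,"dy":0,"dz":40,"ax":0,"ay":0,"az":0},{"dx":0,"dy":0,"dz":40,"ax":0,"ay":0,"az":0},{"dx":0,"dy":0,"dz":30,"ax":0,"ay":0,"az":0},{"dx":0,"dy":0,"dz":12,"ax":0,"ay":0,"az":0},{"dx":0,"dy":0,"dz":6.5,"ax":0,"ay":0,"az":0},{"dx":0,"dy":0,"dz":0,"ax":0,"ay":0,"az":0},{"dx":0,"dy":-10,"dz":0,"ax":0,"ay":0,"az":0},{"dx":0,"dy":-6,"dz":0,"ax":0,"ay":0,"az":0},{"dx":0,"dy":-6,"dz":0,"ax":0,"ay":0,"az":0},{"dx":0,"dy":-6,"dz":0,"ax":0,"ay":0,"az":0}])

```text
time: 3.65
eef_pos: [549.4, 75.2, 11.8]
orientation: [[-0.166, 0.986, 0.0], [0.986, 0.166, 0.0], [-0.0, 0.0, -1.0]]
force: [0.1, -0.1, 0.4]
width: -0.1
grip_force: 0.1
```

```bash
python3 - <<'E'
from h import *
bpos()
d=cam('side'); 
c=d['pixels'][140:270,200:380]; cv2.imwrite('pics/s2.png',cv2.resize(c,None,fx=4.4,fy=4.4,interpolation=cv2.INTER_CUBIC))
E
```

```text
t 3.65 board [-4.4 59. ] z 11.8 yawerr -0.01 zax [ 0.  0. -1.] F [ 0.1 -0.1  0.4] q [  7.8   7.2 -11.9  70.9  -0.   88.2]
```

View pics/s2.png

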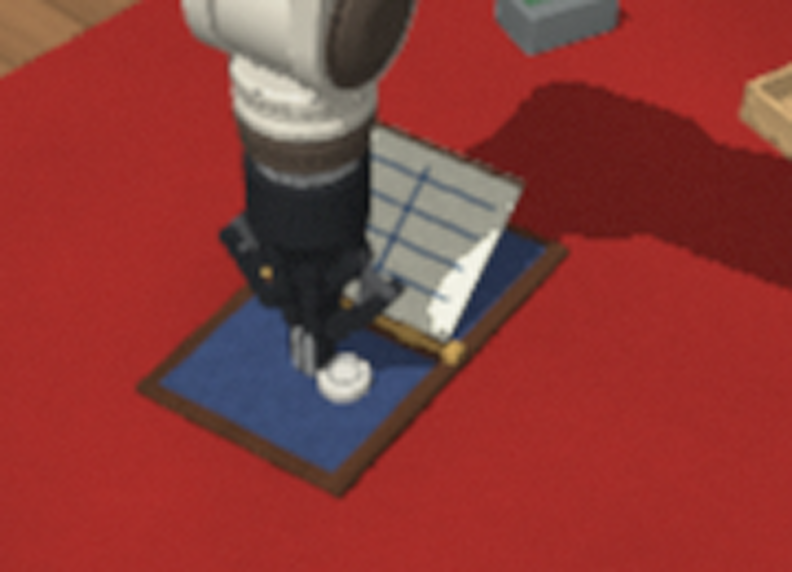

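The fingertips, at about (310,355), are against the checker at (343,378). I'll push toward board -x.

Call:
play_rows(deltas=[{"dx":0,"dy":-5,"dz":0,"ax":0,"ay":0,"az":0},{"dx":0,"dy":-5,"dz":0,"ax":0,"ay":0,"az":0},{"dx":0,"dy":-5,"dz":0,"ax":0,"ay":0,"az":0},{"dx":0,"dy":-5,"dz":0,"ax":0,"ay":0,"az":0},{"dx":0,"dy":-5,"dz":0,"ax":0,"ay":0,"az":0},{"dx":0,"dy":-5,"dz":0,"ax":0,"ay":0,"az":0},{"dx":0,"dy":-5,"dz":0,"ax":0,"ay":0,"az":0},{"dx":0,"dy":-5,"dz":0,"ax":0,"ay":0,"az":0},{"dx":0,"dy":-5,"dz":0,"ax":0,"ay":0,"az":0},{"dx":0,"dy":-5,"dz":0,"ax":0,"ay":0,"az":0}])

```text
time: 4.95
eef_pos: [500.2, 66.9, 11.6]
orientation: [[-0.166, 0.986, 0.0], [0.986, 0.166, 0.0], [0.0, 0.0, -1.0]]
force: [0.5, -0.1, 0.4]
width: 0.1
grip_force: 0.1
```

Call:
play_rows(deltas=[{"dx":0,"dy":-4,"dz":0,"ax":0,"ay":0,"az":0},{"dx":0,"dy":-4,"dz":0,"ax":0,"ay":0,"az":0},{"dx":0,"dy":-4,"dz":0,"ax":0,"ay":0,"az":0},{"dx":0,"dy":-4,"dz":0,"ax":0,"ay":0,"az":0},{"dx":0,"dy":-4,"dz":0,"ax":0,"ay":0,"az":0},{"dx":0,"dy":-4,"dz":0,"ax":0,"ay":0,"az":0},{"dx":0,"dy":-4,"dz":0,"ax":0,"ay":0,"az":0},{"dx":0,"dy":0,"dz":0,"ax":0,"ay":0,"az":0}])

```text
time: 5.95
eef_pos: [472.6, 62.2, 11.6]
orientation: [[-0.166, 0.986, -0.0], [0.986, 0.166, -0.0], [-0.0, -0.0, -1.0]]
force: [0.0, -0.2, 0.2]
width: -0.3
grip_force: 0.0
```

```bash
python3 - <<'E'
from h import *
bpos()
d=cam('side'); 
c=d['pixels'][180:270,230:355]; cv2.imwrite('pics/s3.png',cv2.resize(c,None,fx=6.3,fy=6.3,interpolation=cv2.INTER_CUBIC))
E
```

```text
t 5.95 board [-82.3  58.9] z 11.6 yawerr -0.01 zax [-0. -0. -1.] F [ 0.  -0.2  0.2] q [  7.5  -3.3 -22.8  70.6  -0.   87.9]
```

View pics/s3.png

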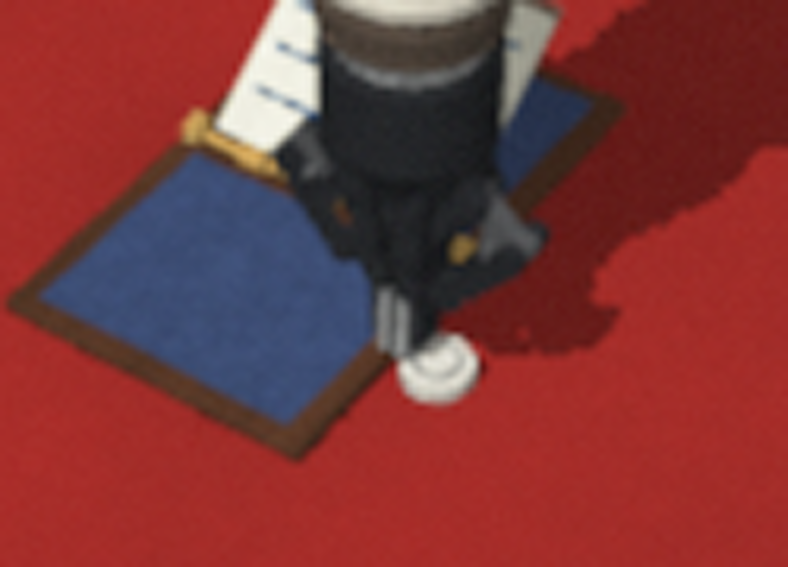

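The checker, at about (438,368), is at or over the board's edge. I'll push a bit further, then lift and check.

Call:
play_rows(deltas=[{"dx":0,"dy":-4,"dz":0,"ax":0,"ay":0,"az":0},{"dx":0,"dy":-4,"dz":0,"ax":0,"ay":0,"az":0},{"dx":0,"dy":-4,"dz":0,"ax":0,"ay":0,"az":0},{"dx":0,"dy":0,"dz":0,"ax":0,"ay":0,"az":0},{"dx":0,"dy":12,"dz":-3,"ax":0,"ay":0,"az":0},{"dx":0,"dy":20,"dz":-20,"ax":0,"ay":0,"az":0},{"dx":0,"dy":40,"dz":-35,"ax":0,"ay":0,"az":0},{"dx":0,"dy":40,"dz":-30,"ax":0,"ay":0,"az":0},{"dx":0,"dy":0,"dz":0,"ax":0,"ay":0,"az":0}])

```text
time: 7.12
eef_pos: [575.4, 79.5, 101.6]
orientation: [[-0.166, 0.986, 0.004], [0.986, 0.166, 0.001], [-0.0, 0.004, -1.0]]
force: [-1.0, 0.1, -0.1]
width: 0.0
grip_force: 0.0
```

```bash
python3 - <<'E'
from h import *
bpos()
d=cam('side'); P=cloud(d); Q=(P[...,:2]-O)@RB
c=d['pixels'][180:270,230:355]; cv2.imwrite('pics/s4.png',cv2.resize(c,None,fx=6.3,fy=6.3,interpolation=cv2.INTER_CUBIC))
px=d['pixels'].astype(int)
m=(px[...,0]>120)&(px[...,1]>120)&(Q[...,0]<-60)&(Q[...,0]>-160)&(Q[...,1]>20)&(Q[...,1]<110)
print(m.sum(),Q[m].mean(0),Q[m].min(0),Q[m].max(0),np.percentile(P[m][:,2],[5,50,95]))
# leaf plane
m=(px.min(-1)>100)&(abs(Q[...,0])<60)&(Q[...,1]<-20)&(Q[...,1]>-110)&(P[...,2]>20)&(P[...,2]<110)
if m.sum()>50: print(m.sum(),np.polyfit(Q[m][:,1],P[m][:,2],1))
E
```

```text
t 7.125 board [21.9 58.9] z 101.6 yawerr -0.0 zax [ 0.004  0.001 -1.   ] F [-1.   0.1 -0.1] q [ 7.9  8.3 -0.6 80.8  0.  88.3]
1404 [-107.78739496   88.66978204] [-159.94913328   20.95966771] [-60.02147368 109.98790469] [ 10.05031417 582.82572455 600.4298799 ]
1098 [-0.81429825 13.35961546]
```

View pics/s4.png

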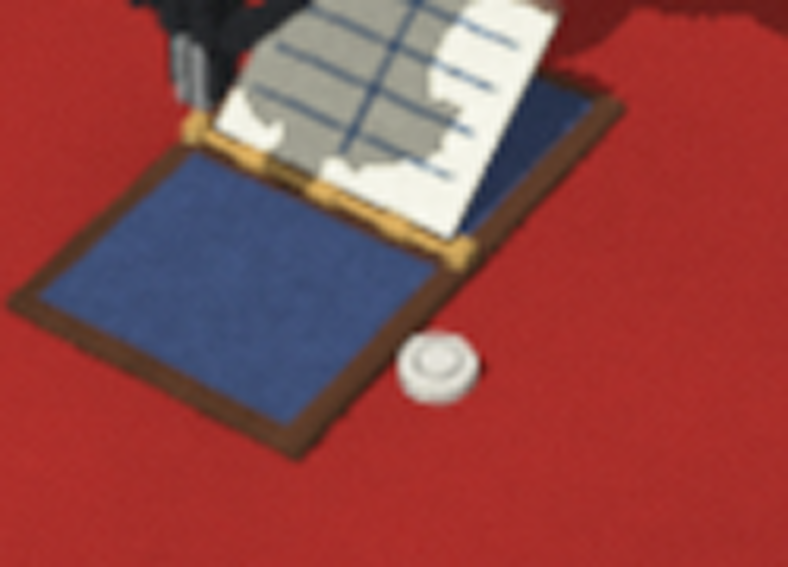

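The checker lies at (438,365), clear of the board's edge. I'll confirm its height and tilt from depth.

```bash
python3 - <<'E'
from h import *
d=load('side'); P=cloud(d); Q=(P[...,:2]-O)@RB
px=d['pixels'].astype(int)
m=(px.min(-1)>110)&(Q[...,0]<-75)&(Q[...,0]>-160)&(Q[...,1]>20)&(Q[...,1]<110)&(P[...,2]<40)
A=np.c_[Q[m],np.ones(m.sum())]; z=P[m][:,2]; t=z>8
print(m.sum(),Q[m].mean(0),Q[m].min(0),Q[m].max(0),z.min(),z.max(),np.linalg.lstsq(A[t],z[t],rcond=None)[0], np.median(z[t]))
n=(Q[...,0]<-120)&(Q[...,0]>-160)&(Q[...,1]>20)&(Q[...,1]<110); print('table z',np.median(P[n][:,2]))
E
```

```text
116 [-99.45498249  59.43321809] [-117.6459438    30.46142679] [-78.80060034  77.98644546] -4.198017348008307 14.450736160168049 [2.34094170e-03 1.84248006e-02 9.61329816e+00] 10.291486695846743
table z 576.9527683230799
```

The checker is flat on the table (top at 10 mm, board x about -100). The leaf is at about 0.68 rad, so its edge is near y -93, z 87. I'll go over it to its -y side.

Call:
play_rows(deltas=[{"dx":0,"dy":0,"dz":-35,"ax":0,"ay":0,"az":0},{"dx":0,"dy":-6,"dz":-33,"ax":0,"ay":0,"az":0},{"dx":-40,"dy":-6,"dz":0,"ax":0,"ay":0,"az":0},{"dx":-50,"dy":-5,"dz":0,"ax":0,"ay":0,"az":0},{"dx":-50,"dy":-5,"dz":0,"ax":0,"ay":0,"az":0},{"dx":-44,"dy":0,"dz":0,"ax":0,"ay":0,"az":0},{"dx":0,"dy":0,"dz":0,"ax":0,"ay":0,"az":0},{"dx":0,"dy":0,"dz":40,"ax":0,"ay":0,"az":0},{"dx":0,"dy":0,"dz":40,"ax":0,"ay":0,"az":0},{"dx":0,"dy":0,"dz":20,"ax":0,"ay":0,"az":0},{"dx":0,"dy":0,"dz":0,"ax":0,"ay":0,"az":0}])

```text
time: 8.55
eef_pos: [578.6, -105.1, 65.4]
orientation: [[-0.167, 0.986, -0.004], [0.986, 0.167, 0.001], [0.002, -0.004, -1.0]]
force: [-0.3, 0.3, -0.1]
width: -0.0
grip_force: 0.0
```

```bash
python3 - <<'E'
from h import *
bpos()
# finger +y face offset 10; contact: edge-corner pushing for th<90; tip corner at r=104 for th>=~95
for deg in list(range(40,181,10)):
    t=np.radians(deg); n=np.array([np.sin(t),np.cos(t)]); e=np.array([-np.cos(t),np.sin(t)])
    a=np.array([0,11.]); c=a+118*e-2.5*n; r=a+103*e-2.5*n
    print(deg,'edge',c.round(1),'tcp edge-follow',(c-[10,16]).round(1),'tcp r103',(r-[10,0]).round(1))
E
```

```text
t 8.55 board [  -5.6 -123.7] z 65.4 yawerr 0.03 zax [-0.004  0.001 -1.   ] F [-0.3  0.3 -0.1] q [-10.3  10.4  -2.3  77.6   0.   70.1]
40 edge [-92.   84.9] tcp edge-follow [-102.    68.9] tcp r103 [-90.5  75.3]
50 edge [-77.8  99.8] tcp edge-follow [-87.8  83.8] tcp r103 [-78.1  88.3]
60 edge [-61.2 111.9] tcp edge-follow [-71.2  95.9] tcp r103 [-63.7  99. ]
70 edge [-42.7 121. ] tcp edge-follow [-52.7 105. ] tcp r103 [-47.6 106.9]
80 edge [-23.  126.8] tcp edge-follow [-33.  110.8] tcp r103 [-30.3 112. ]
90 edge [ -2.5 129. ] tcp edge-follow [-12.5 113. ] tcp r103 [-12.5 114. ]
100 edge [ 18.  127.6] tcp edge-follow [  8.  111.6] tcp r103 [  5.4 112.9]
110 edge [ 38.  122.7] tcp edge-follow [ 28.  106.7] tcp r103 [ 22.9 108.6]
120 edge [ 56.8 114.4] tcp edge-follow [46.8 98.4] tcp r103 [ 39.3 101.5]
130 edge [ 73.9 103. ] tcp edge-follow [63.9 87. ] tcp r103 [54.3 91.5]
140 edge [88.8 88.8] tcp edge-follow [78.8 72.8] tcp r103 [67.3 79.1]
150 edge [100.9  72.2] tcp edge-follow [90.9 56.2] tcp r103 [78.  64.7]
160 edge [110.   53.7] tcp edge-follow [100.   37.7] tcp r103 [85.9 48.6]
170 edge [115.8  34. ] tcp edge-follow [105.8  18. ] tcp r103 [91.  31.3]
180 edge [118.   13.5] tcp edge-follow [108.   -2.5] tcp r103 [93.  13.5]
```

Call:
play_rows(deltas=[{"dx":11,"dy":3,"dz":-2,"ax":0,"ay":0,"az":0},{"dx":10.7,"dy":2.5,"dz":-1.5,"ax":0,"ay":0,"az":0},{"dx":7,"dy":0,"dz":-8,"ax":0,"ay":0,"az":0},{"dx":7.2,"dy":0,"dz":-7,"ax":0,"ay":0,"az":0},{"dx":8,"dy":0,"dz":-6.5,"ax":0,"ay":0,"az":0},{"dx":8.6,"dy":0,"dz":-5.6,"ax":0,"ay":0,"az":0},{"dx":9,"dy":0,"dz":-5,"ax":0,"ay":0,"az":0},{"dx":9.5,"dy":0,"dz":-4.1,"ax":0,"ay":0,"az":0},{"dx":9.8,"dy":0,"dz":-3.2,"ax":0,"ay":0,"az":0},{"dx":10,"dy":0,"dz":-2.6,"ax":0,"ay":0,"az":0},{"dx":10.2,"dy":0,"dz":-2,"ax":0,"ay":0,"az":0},{"dx":10.3,"dy":0,"dz":-1.2,"ax":0,"ay":0,"az":0}])

```text
time: 10.05
eef_pos: [567.0, 5.1, 116.2]
orientation: [[-0.166, 0.986, -0.001], [0.986, 0.166, 0.0], [0.0, -0.001, -1.0]]
force: [1.4, -1.1, -0.6]
width: 0.3
grip_force: 0.4
```

```bash
python3 - <<'E'
from h import *
bpos()
d=cam('side'); 
c=d['pixels'][130:260,210:385]; cv2.imwrite('pics/s5.png',cv2.resize(c,None,fx=4.5,fy=4.5,interpolation=cv2.INTER_CUBIC))
E
```

```text
t 10.05 board [  1.2 -13. ] z 116.2 yawerr -0.01 zax [-0.001  0.    -1.   ] F [ 1.4 -1.1 -0.6] q [ 0.5  6.6 -0.9 82.5  0.  81. ]
```

View pics/s5.png

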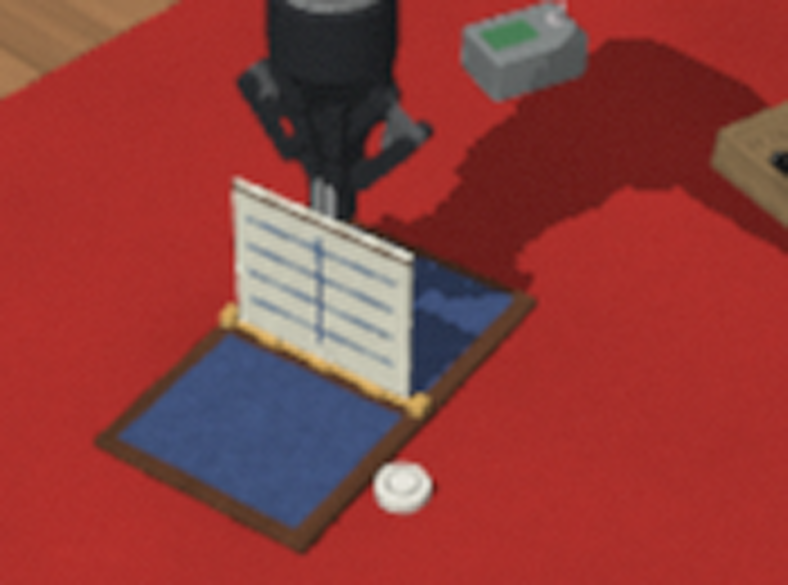

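The leaf now stands upright with the fingers behind it, near (325,200). I'll continue over the spine.

Call:
play_rows(deltas=[{"dx":9.2,"dy":0,"dz":1.2,"ax":0,"ay":0,"az":0},{"dx":9.2,"dy":0,"dz":2,"ax":0,"ay":0,"az":0},{"dx":9,"dy":0,"dz":2,"ax":0,"ay":0,"az":0},{"dx":8.5,"dy":0,"dz":2.5,"ax":0,"ay":0,"az":0},{"dx":8.3,"dy":0,"dz":3.3,"ax":0,"ay":0,"az":0},{"dx":8,"dy":0,"dz":4,"ax":0,"ay":0,"az":0},{"dx":7.7,"dy":0,"dz":4.8,"ax":0,"ay":0,"az":0},{"dx":7.3,"dy":0,"dz":5.3,"ax":0,"ay":0,"az":0},{"dx":6.8,"dy":0,"dz":6,"ax":0,"ay":0,"az":0},{"dx":6.2,"dy":0,"dz":6.5,"ax":0,"ay":0,"az":0},{"dx":5.6,"dy":0,"dz":7,"ax":0,"ay":0,"az":0},{"dx":5.1,"dy":0,"dz":7.5,"ax":0,"ay":0,"az":0}])

```text
time: 11.6
eef_pos: [552.1, 94.4, 63.6]
orientation: [[-0.166, 0.986, -0.0], [0.986, 0.166, 0.0], [0.0, -0.0, -1.0]]
force: [0.1, 1.4, 1.0]
width: 0.1
grip_force: 0.3
```

Call:
play_rows(deltas=[{"dx":4.2,"dy":0,"dz":8,"ax":0,"ay":0,"az":0},{"dx":3.7,"dy":0,"dz":8.2,"ax":0,"ay":0,"az":0},{"dx":2.8,"dy":0,"dz":8.5,"ax":0,"ay":0,"az":0},{"dx":2.2,"dy":0,"dz":8.8,"ax":0,"ay":0,"az":0},{"dx":1,"dy":0,"dz":6,"ax":0,"ay":0,"az":0},{"dx":1,"dy":0,"dz":5,"ax":0,"ay":0,"az":0},{"dx":0,"dy":0,"dz":3,"ax":0,"ay":0,"az":0},{"dx":0,"dy":0,"dz":0,"ax":0,"ay":0,"az":0}])

```text
time: 12.6
eef_pos: [549.6, 108.7, 16.5]
orientation: [[-0.166, 0.986, -0.0], [0.986, 0.166, -0.0], [0.0, -0.0, -1.0]]
force: [-0.1, 1.2, 0.2]
width: 0.0
grip_force: 0.0
```

```bash
python3 - <<'E'
from h import *
bpos()
E
```

```text
t 12.6 board [ 1.4 92. ] z 16.5 yawerr -0.02 zax [-0. -0. -1.] F [-0.1  1.2  0.2] q [ 11.2   7.8 -10.7  71.5   0.   91.6]
```

Now press in small steps, watching the force.

Call:
play_rows(deltas=[{"dx":0,"dy":0,"dz":1.5,"ax":0,"ay":0,"az":0},{"dx":0,"dy":0,"dz":1,"ax":0,"ay":0,"az":0},{"dx":0,"dy":0,"dz":0.5,"ax":0,"ay":0,"az":0},{"dx":0,"dy":0,"dz":0,"ax":0,"ay":0,"az":0}])

```text
time: 13.1
eef_pos: [549.7, 108.8, 13.7]
orientation: [[-0.166, 0.986, -0.0], [0.986, 0.166, -0.0], [-0.0, -0.0, -1.0]]
force: [-0.8, -0.4, 0.0]
width: 0.3
grip_force: 0.1
```

Call:
play_rows(deltas=[{"dx":0,"dy":0,"dz":0.5,"ax":0,"ay":0,"az":0},{"dx":0,"dy":0,"dz":0,"ax":0,"ay":0,"az":0}])

```text
time: 13.35
eef_pos: [549.8, 108.8, 13.5]
orientation: [[-0.166, 0.986, 0.0], [0.986, 0.166, 0.0], [-0.0, 0.0, -1.0]]
force: [-1.2, -0.4, 4.0]
width: 0.3
grip_force: 2.1
```

Call:
play_rows(deltas=[{"dx":0,"dy":0,"dz":0.7,"ax":0,"ay":0,"az":0},{"dx":0,"dy":0,"dz":0,"ax":0,"ay":0,"az":0}])

```text
time: 13.6
eef_pos: [549.8, 108.8, 13.4]
orientation: [[-0.166, 0.986, 0.001], [0.986, 0.166, 0.0], [0.0, 0.001, -1.0]]
force: [-3.7, -1.3, 7.9]
width: -0.6
grip_force: 4.6
```

Call:
play_rows(deltas=[{"dx":0,"dy":0,"dz":0.7,"ax":0,"ay":0,"az":0},{"dx":0,"dy":0,"dz":0,"ax":0,"ay":0,"az":0}])

```text
time: 13.85
eef_pos: [549.9, 108.8, 13.2]
orientation: [[-0.166, 0.986, 0.001], [0.986, 0.166, 0.0], [0.0, 0.001, -1.0]]
force: [-5.0, -1.1, 13.9]
width: -0.1
grip_force: 6.9
```

The leaf is at its stop: 14 N with z holding near 13.3. I'll retreat and check.

Call:
play_rows(deltas=[{"dx":0,"dy":0,"dz":-5,"ax":0,"ay":0,"az":0},{"dx":0,"dy":0,"dz":-40,"ax":0,"ay":0,"az":0},{"dx":0,"dy":0,"dz":-50,"ax":0,"ay":0,"az":0},{"dx":-20,"dy":0,"dz":-50,"ax":0,"ay":0,"az":0},{"dx":-50,"dy":0,"dz":-20,"ax":0,"ay":0,"az":0},{"dx":-50,"dy":0,"dz":0,"ax":0,"ay":0,"az":0},{"dx":-50,"dy":0,"dz":0,"ax":0,"ay":0,"az":0},{"dx":-50,"dy":0,"dz":0,"ax":0,"ay":0,"az":0},{"dx":-50,"dy":0,"dz":0,"ax":0,"ay":0,"az":0},{"dx":0,"dy":0,"dz":0,"ax":0,"ay":0,"az":0},{"dx":0,"dy":0,"dz":0,"ax":0,"ay":0,"az":0}])

```text
time: 15.22
eef_pos: [594.5, -157.3, 176.4]
orientation: [[-0.166, 0.986, -0.001], [0.986, 0.166, 0.0], [0.001, -0.001, -1.0]]
force: [-0.4, 0.5, -0.1]
width: 0.2
grip_force: 0.0
```

```bash
python3 - <<'E'
from h import *
bpos()
d=cam('side','s6.png'); P=cloud(d); Q=(P[...,:2]-O)@RB
for a,b in((10,35),(40,70),(70,95),(95,112)):
    m=(abs(Q[...,0])<55)&(Q[...,1]>a)&(Q[...,1]<b)&(P[...,2]<60); print(a,b,m.sum(),np.median(P[m][:,2]).round(2))
E
```

```text
t 15.225 board [   1.3 -177.8] z 176.4 yawerr -0.04 zax [-0.001  0.    -1.   ] F [-0.4  0.5 -0.1] q [-14.8  13.3  13.4  90.1   0.   65.6]
10 35 237 13.49
40 70 289 13.58
70 95 258 13.26
95 112 177 13.32
```

View pics/s6.png

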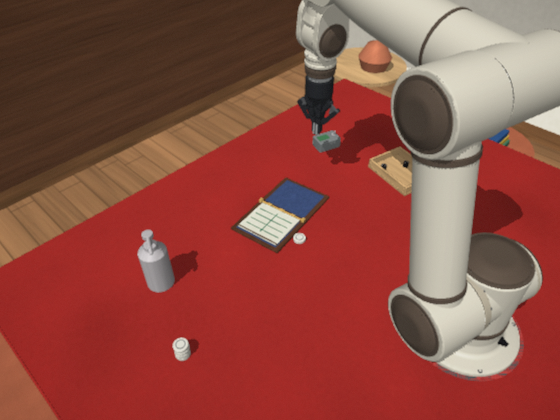

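The picture shows the leaf flat on the +y half at (272,222), the checker flat on the table at (299,238), and the bystanders unmoved. The arm is clear, so I'm handing in.

```bash
python3 -c "
from cell import close_job
print(close_job())"
```

```text
the job is handed in; nothing more can be done
None
```

The job is handed in: the checker lies flat on the table beside the board, the leaf lies flat on the half it was on (13.3 to 13.6 mm high all along by depth), and the bystanders look unmoved, at about 15 s of the 58 s allowed; the judge's verdict was not shown.

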